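Fit the ink tray on its stand

TASK

Fit the ink tray on its stand: take it by its arm, lower its drilled boss squarely over the tall rod without dropping, jamming or forcing it, and turn it gently as needed until the slot under the boss slips over the key on the stop collar and the boss sits fully home on the collar. Then let go, and leave everything else on the table as it is.

Things in the scene. Friction and masses are not known exactly. Their poses are not given: they have to be found in the camera images.
- stand: Fixed stand: dark disc base, 150 mm across, up to 17 mm high, with a 30 mm hub to 32 mm high; from it rises a bright steel rod, 12 mm in diameter, to 215 mm above the table. Origin on the rod's axis at table level, z up. Its yaw means nothing.
- rod_tip (a point): The top centre of the stand's rod, 215 mm above the table; the last 8 mm taper to 5 mm across.
- collar_top (a point): On the rod's axis, 85 mm above the table: the flat top of an aluminium stop collar, 40 mm across, clamped on the rod by a screw lug. One key stands on it, opposite the lug: a radial bar 6 mm wide (4 mm at its bevelled top), 7 mm high, from 8 to 19 mm off the axis. Its angle is not given: from the axis it points to -x (the robot) or up to 1 rad either side. The collar does not turn.
- ink_tray: Loose ink tray, arm and boss in one rigid piece of 0.34 to 0.50 kg, flat on the table. Origin at point boss_foot; own -x runs from the boss along the arm to a steel tray of 85 x 120 x 22 mm, 117 to 202 mm from the bore, its underside level with the boss's. It weighs most near 80 mm from the bore: let go part-way it cocks and drops or jams; let go at home it sags 3 degrees and stays.
- tray_arm (a point): Where to grasp the ink tray: middle of its arm, 75 mm from the bore's axis, 34 mm above the underside. The arm is a flat bar on edge, 10 mm thick (own y), 24 mm tall, 19 to 114 mm from the axis, ending in an upright plate 56 mm wide and 46 mm high. Axes as the ink tray's.
- boss_foot (a point): Centre of the bore at the underside of the boss (38 mm across, 60 mm high, bored through at 14 mm). A slot in the underside, 9 mm wide, 9 mm deep, runs from the bore towards own -x, under the arm; it fits the collar's key when own -x points as the key does, within about 0.1 rad. Home, the underside lies on the collar's top; resting on the key it stands 7 mm higher.
- ink_a: Ink bottle, 32 mm across, 94 mm high, loose; origin under its centre. Leave alone.
- ink_b: Another such ink bottle. Leave alone.
- ink_c: Another such ink bottle. Leave alone.
- jelly_tub: White tub, 60 mm across, 42 mm high, loose. Leave alone.
- machine: Pen-shaped tattoo machine, 118 mm long, 29 mm thick, lying loose along x. Origin under its middle. Leave alone.
- spare_collar: Spare plain collar, 40 mm across, 15 mm high, lying loose. Leave alone.
- rinse_cup: Grey cup, 64 mm across, 75 mm high, loose and empty. Leave alone.
Mind the look-alikes: they are no part of the job. What is meant by the stand is not blue, and is the larger of those in its own colour.

How it is judged:
By the outcome, as a careful person would: the job done as asked, in the order asked, and still so for the second after the job is handed in, with the robot touching nothing.
It also fails if it takes over 64 s, if anything falls off the work surface, if the arm or the gripper's body presses on something with over 40 N, if the wrist force passes 120 N, or if a joint passes its speed limit or range.

ROBOT

A 6-joint arm with a two-finger parallel gripper is mounted at the origin on the work surface. World frame = base frame: x ahead of the robot, y to its left, z up, the work surface at z = 0. Lengths are in mm, angles in rad, forces in N, time in s.
With the tool pointing down it reaches from about 350 to 875 mm from the base axis. Payload 4.2 kg.
Tool frame: the origin (TCP) lies midway between the tips of the shut fingers; the grasp point (between the pads) lies 19 mm behind it; y points along the fingers, x is the direction in which the jaws open and shut, and the axes are right-handed (so a half turn about y gives the same grasp; the last joint's range is limited). The gripper opens to 85 mm and grips with 20 to 120 N. Pads are 22 mm wide; open, the fingers measure 114 mm over their backs; the gripper's body (76 mm by 85 mm) begins 54 mm behind the grasp point. The pads swing forward as they close: fully open they stand 13 mm farther back than shut.
Start: joints at [1.392, 0.385, 0.008, 0, -1.194, -0.259], TCP at [264.934, 566.047, 231.312] pointing down, gripper open.
Joint ranges: [-3.14, 3.14], [-1.21, 2.06], [-1.07, 1.41], [-3.16, 2.05], [-2.99, -0.16], [-3.1, 3.1]. Speed limits (rad/s): [2.79, 2.79, 3.14, 3.14, 3.14, 3.14].

INTERFACE

Orientations are given as a unit quaternion [x, y, z, w].
In Python, from bench import read_state, get_image, job_done gives the robot as it stands.
- The arm moves only by the tool play_rows, never from a script. Its argument "series" is a list of rows, each a list of 7 numbers: the shift along the tool's x, y, z in m, then the turn, a rotation vector about the tool's x, y, z in rad, then the finger opening in m, from 0 to 0.0854. In form: [[x, y, z, wx, wy, wz, claw], ...]. A call has 1 to 10 rows; each row shifts and turns the pose as measured when the row begins, along the tool's axes as they then stand; what a row does not reach is not made up. A row lasts 1/10 s, in which the tool goes at most 50 mm and 8.59 degrees, less where a joint would pass 70% of its speed; a pose out of reach is approached as far as the arm can. A call with a gripper value outside its range is refused whole. The fingers move at their own pace and stop on an object; the grip force is fixed at half the most. Time passes only in rows, so rows that do not move let the fingers close. It gives the time, the measured TCP pose, the force and the opening at its end, in the units of the state.
- read_state(): the state, without advancing time (a new reading comes with each control period).
- get_image(name): name is "scene" or "top" or "wrist"; returns a dict with "color" (384x512x3 uint8, red, green, blue), "intrinsics" (3x3 intrinsics, pixels), "D" ([k1, k2, p1, p2, k3] as OpenCV has them; the pictures are not rectified), "origin" and "orientation" of the camera in the world. Camera axes: x right, y down, z forward; pixel columns grow to the right and rows downward; lengths in mm; the calibration is good to about 2 mm. A picture is of the moment at which its call begins. There is no depth.
- job_done(): hands the job in, once; it reports no verdict.
The state is a dict: "clock": time; "joints": joint angles; "joint_vel": joint speeds; "joint_efforts": joint torques, N m; "position": TCP position; "ee_rot": TCP orientation; "contact_force": force on the tool from outside, world axes, zero at the start; "wrist_torque": the same for the moment, N m; "gripper_width": finger opening in mm.
Only numpy, scipy, OpenCV 4.12 (cv2) and the standard library are available. Lean on these libraries where they do the work, as an engineer would, in place of code of your own. Each camera call takes 0.05 s, during which the arm holds its last target. There are 200 camera calls.

## Working session

There is one attempt and no reset: what is moved stays moved. The work goes in short steps, Python scripts to look and compute and a tool call to move; the robot and the scene stay as the last step left them, time stands still between calls to the robot, and variables do not carry over. Pictures are saved under pics/ and viewed, about 8 in all and at most 12, crops included, and the job is handed in when it is done.

Besides the shell and the picture viewer there is one more tool, called after "Request:" by a JSON object that holds its "op" and its "data". play_rows: Moves the arm, as the interface text tells. Its arguments: {"type":"object","properties":{"series":{"type":"array","items":{"type":"array","items":{"type":"number"}}}},"required":["series"]}

```bash
mkdir -p pics; cat > h.py <<'E'
import numpy as np, cv2
from bench import read_state, get_image, job_done
from scipy.spatial.transform import Rotation as R
def save(n,f,crop=None,s=1):
    d=get_image(n); im=d["color"][:,:,::-1]
    if crop: im=im[crop[1]:crop[3],crop[0]:crop[2]]
    cv2.imwrite(f,cv2.resize(im,None,fx=s,fy=s,interpolation=cv2.INTER_CUBIC)); np.save(f+'.npy',d,allow_pickle=True); return d
def load(f): return np.load(f+'.npy',allow_pickle=True).item()
def ray(d,uv):
    p=cv2.undistortPoints(np.array([[uv]],float),np.array(d["intrinsics"]),np.array(d["D"]))[0,0]
    return np.array(d["origin"]),R.from_quat(d["orientation"]).apply([p[0],p[1],1])
def at_z(d,uv,z):
    o,v=ray(d,uv); return o+v*(z-o[2])/v[2]
def proj(d,P):
    Rm=R.from_quat(d["orientation"]).inv(); P=Rm.apply(np.atleast_2d(P)-np.array(d["origin"]))
    return cv2.projectPoints(P,np.zeros(3),np.zeros(3),np.array(d["intrinsics"]),np.array(d["D"]))[0][:,0]
E
python3 - <<'E'
from h import *
for n in("scene","top"):
    d=save(n,f"pics/{n}0.png",s=1.5); print(n,d["origin"],d["orientation"],d["intrinsics"])
print(read_state())
E
```

```text
scene [1574.32591601 -284.59446325  942.82892645] [ 0.71399389  0.54805312 -0.27217312 -0.34025327] [[391.21605241   0.         254.79116668]
 [  0.         391.21605241 190.78548372]
 [  0.           0.           1.        ]]
top [ 463.24000344  -49.83565357 1090.70046952] [ 0.70544133 -0.70306789  0.05924295 -0.0673672 ] [[349.34682888   0.         255.54608166]
 [  0.         349.34682888 190.79883224]
 [  0.           0.           1.        ]]
{'clock': 0.1, 'joints': array([ 1.39158389e+00,  3.85484140e-01,  6.76141060e-03, -4.49578070e-04,
       -1.19400390e+00, -2.58638907e-01]), 'joint_vel': array([ 1.61861794e-03, -6.63239307e-04,  1.46344288e-03, -1.00594511e-04,
       -2.12537498e-05, -1.00601648e-03]), 'joint_efforts': array([ 4.84118154e-04, -3.93319309e+01,  1.88929385e+01,  4.19799596e+00,
       -2.62464695e-03,  5.80001625e-06]), 'position': array([264.73340974, 565.58406593, 230.32568449]), 'ee_rot': array([ 0.37999705, -0.59628626,  0.59708848, -0.37885391]), 'contact_force': array([ 0.86451169, -0.06253415,  0.15751358]), 'wrist_torque': array([0.01301467, 0.00417397, 0.03020717]), 'gripper_width': 85.28385997042179}
```

View pics/top0.png

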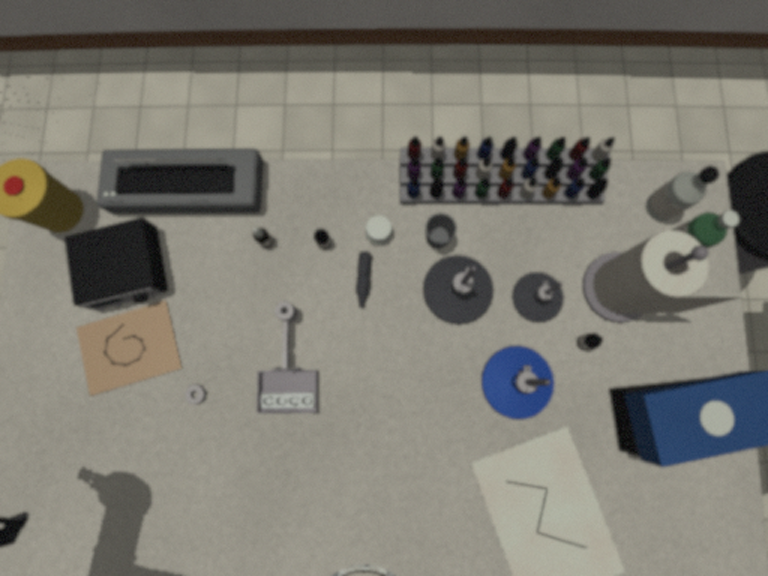

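View pics/scene0.png

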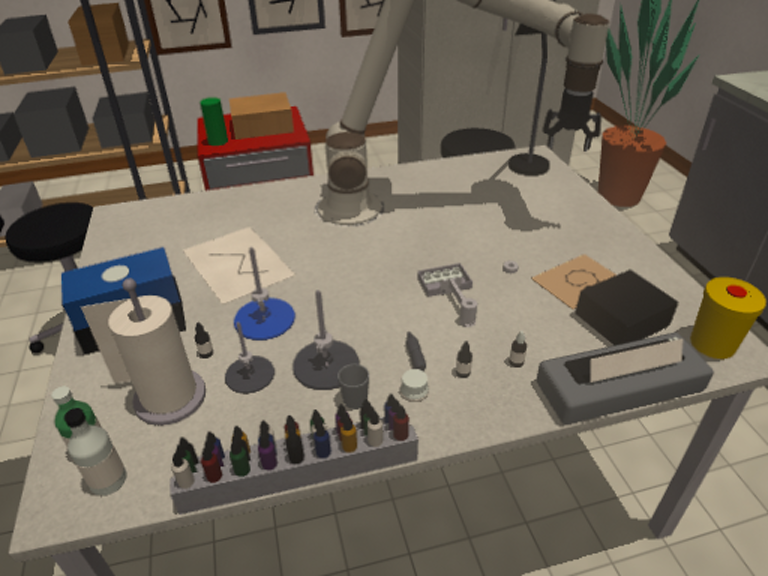

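Top view: the target stand is the larger dark disc at about (458,290), with the tray's boss at (287,312) and its tray at (289,391). I'll take a closer crop of both.

```bash
python3 - <<'E'
from h import *
d=load("pics/top0.png"); im=d["color"][:,:,::-1]
a=im[190:285,160:225]; b=im[160:225,270:340]
a=cv2.resize(a,None,fx=6,fy=6,interpolation=3); b=cv2.resize(b,None,fx=6,fy=6,interpolation=3)
o=np.zeros((570,800,3),np.uint8); o[:570,:390]=a[:570]; o[:390,395:800]=b[:390,:405]; 
cv2.imwrite("pics/c1.png",o)
s=read_state(); print(R.from_quat(s["ee_rot"]).as_matrix().round(3))
E
```

```text
[[-0.424 -0.001  0.906]
 [-0.906 -0.002 -0.424]
 [ 0.002 -1.     0.   ]]
```

View pics/c1.png

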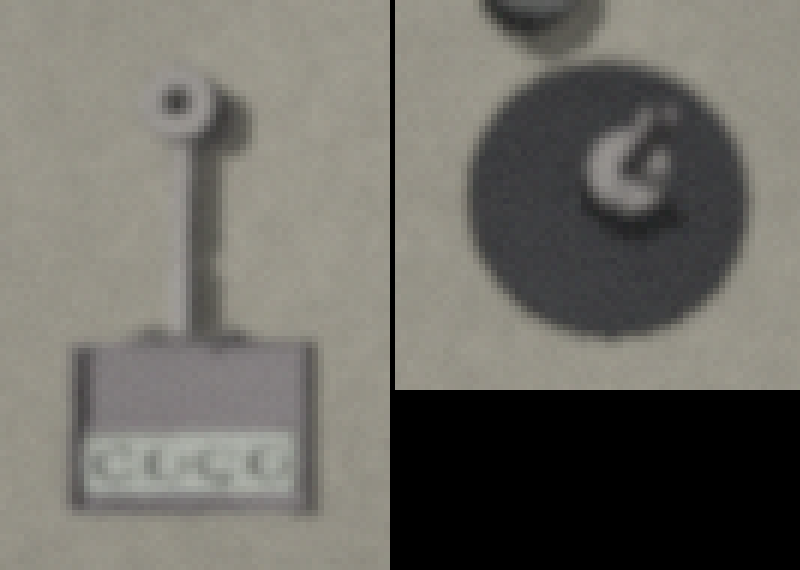

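```bash
python3 - <<'E'
from h import *
d=load("pics/top0.png")
A=lambda x,y:(160+(x+.5)/6-.5,190+(y+.5)/6-.5)
B=lambda x,y:(270+(x-395+.5)/6-.5,160+(y+.5)/6-.5)
print("boss",at_z(d,A(178,101),60))
for p in((75,345),(315,343),(318,512),(70,510)): print("tray",at_z(d,A(*p),22))
for p in((185,150),(185,330)): print("arm",at_z(d,A(*p),46))
print("disc",at_z(d,B(608,199),15)); print("tip",at_z(d,B(668,112),215)); print("collar",at_z(d,B(627,170),85))
sc=load("pics/scene0.png")
print("tip scene",at_z(sc,(319/1.5,293/1.5),215),"boss",at_z(sc,(468/1.5,302/1.5),60))
for n,uv,z in(("cup",(440,232),0),("machine",(364,278),15),("tub",(378,229),42),("a",(322,238),94),("bluetip",(545,381),215),("bluedisc",(517,382),15),("small",(538,297),12)): print(n,at_z(d,(uv[0]/1.5,uv[1]/1.5),z))
E
```

```text
boss [602.18280804 160.19169249  60.        ]
tray [482.50027877 215.80236621  22.        ]
tray [484.29037358  93.88718653  22.        ]
tray [400.87546037  90.33554981  22.        ]
tray [400.79919431 214.78434753  22.        ]
arm [579.27192323 158.58097934  46.        ]
arm [489.78927824 155.3517481   46.        ]
disc [ 652.3580341  -191.78174846   15.        ]
tip [ 654.98211351 -191.81652081  215.        ]
collar [ 654.44172455 -192.11821265   85.        ]
tip scene [ 667.9489844  -190.30479957  215.        ] boss [602.41503172 160.69443188  60.        ]
cup [ 779.90234743 -158.46201346    0.        ]
machine [675.53438378   3.52325112  15.        ]
tub [773.96526501 -25.74614469  42.        ]
a [740.10136153  83.31021188  94.        ]
bluetip [ 463.8697119  -306.41221073  215.        ]
bluedisc [ 462.00226687 -308.11565603   15.        ]
small [ 636.60486523 -359.55388636   12.        ]
```

```bash
cat >> h.py <<'E'
def plan(target,yaw,n,up=None):
    """rows from current pose to TCP target (mm), tool z at yaw, tool y down, n rows (smoothstep none)"""
    s=read_state(); p=np.array(s["position"]); r=R.from_quat(s["ee_rot"])
    goal=R.from_matrix(np.array([[np.sin(yaw),0,np.cos(yaw)],[-np.cos(yaw),0,np.sin(yaw)],[0,-1,0]]))
    rv=(r.inv()*goal).as_rotvec()
    D=(np.array(target)-p)/n
    for i in range(n):
        q=r*R.from_rotvec(rv*i/n); print([float(x) for x in (q.inv().apply(D)/1000).round(4)]+[float(x) for x in (rv/n).round(4)])
    print("pos",p.round(1),"yaw",np.arctan2(*r.as_matrix()[[1,0],2]).round(4),"tilt",(r.as_matrix()@[0,1,0]).round(4),"rv",rv.round(3),"F",np.round(s["contact_force"],1),"T",np.round(s["wrist_torque"],2),"w",round(s["gripper_width"],1),"t",s["clock"])
E
python3 -c "
from h import *
plan([527,157,200],0.04,10)"
```

```text
[0.0259, 0.0031, 0.0411, 0.0, -0.0478, 0.0002]
[0.0278, 0.0031, 0.0398, 0.0, -0.0478, 0.0002]
[0.0297, 0.0031, 0.0384, 0.0, -0.0478, 0.0002]
[0.0315, 0.0031, 0.037, 0.0, -0.0478, 0.0002]
[0.0332, 0.0031, 0.0354, 0.0, -0.0478, 0.0002]
[0.0349, 0.0031, 0.0338, 0.0, -0.0478, 0.0002]
[0.0364, 0.0031, 0.0321, 0.0, -0.0478, 0.0002]
[0.0379, 0.0031, 0.0303, 0.0, -0.0478, 0.0002]
[0.0393, 0.003, 0.0285, 0.0, -0.0478, 0.0002]
[0.0407, 0.003, 0.0265, 0.0, -0.0478, 0.0002]
pos [264.7 565.6 230.3] yaw -0.438 tilt [-8.0e-04 -1.8e-03 -1.0e+00] rv [ 0.    -0.478  0.002] F [ 0.9 -0.1  0.2] T [0.01 0.   0.03] w 85.3 t 0.1
```

Request:
{"op": "play_rows", "data": {"series": [[0.026,0.003,0.041,0,-0.048,0,0.085],[0.028,0.003,0.04,0,-0.048,0,0.085],[0.03,0.003,0.038,0,-0.048,0,0.085],[0.0315,0.003,0.037,0,-0.048,0,0.085],[0.033,0.003,0.035,0,-0.048,0,0.085],[0.035,0.003,0.034,0,-0.048,0,0.085],[0.036,0.003,0.032,0,-0.048,0,0.085],[0.038,0.003,0.03,0,-0.048,0,0.085],[0.039,0.003,0.028,0,-0.048,0,0.085],[0.041,0.003,0.026,0,-0.048,0,0.085]]}}

```text
clock: 1.1
position: [533.2, 150.7, 195.8]
ee_rot: [0.521, -0.481, 0.481, -0.515]
contact_force: [1.3, 1.0, -0.7]
gripper_width: 84.7
```

```bash
python3 -c "
from h import *
d=save('wrist','pics/w1.png',s=1.5)
plan([527,157,200],0.04,3)
q=R.from_quat(read_state()['ee_rot']); print(q.inv().apply(np.array(d['origin'])-read_state()['position']), (q.inv()*R.from_quat(d['orientation'])).as_matrix().round(2),d['intrinsics'][0])
plan([560,-192,330],0.0,10)"
```

```text
[-0.004, -0.0017, -0.0026, 0.002, 0.0098, 0.0027]
[-0.004, -0.0017, -0.0026, 0.002, 0.0098, 0.0027]
[-0.004, -0.0017, -0.0027, 0.002, 0.0098, 0.0027]
pos [535.6 145.5 194.9] yaw 0.0694 tilt [-0.0056 -0.0083 -0.9999] rv [0.006 0.029 0.008] F [ 2.5 -1.5  0.9] T [-0.18 -0.35  0.04] w 84.8 t 1.15
[  -5.10819818 -143.35872772   62.35155087] [[ 1.    0.01 -0.  ]
 [ 0.   -0.26  0.97]
 [ 0.   -0.97 -0.26]] [326.93952078   0.         260.14957247]
[0.0339, -0.0132, 0.0, 0.0006, 0.0069, 0.0008]
[0.0339, -0.0133, 0.0003, 0.0006, 0.0069, 0.0008]
[0.0339, -0.0133, 0.0005, 0.0006, 0.0069, 0.0008]
[0.0339, -0.0133, 0.0007, 0.0006, 0.0069, 0.0008]
[0.0339, -0.0134, 0.001, 0.0006, 0.0069, 0.0008]
[0.0339, -0.0134, 0.0012, 0.0006, 0.0069, 0.0008]
[0.0338, -0.0134, 0.0015, 0.0006, 0.0069, 0.0008]
[0.0338, -0.0134, 0.0017, 0.0006, 0.0069, 0.0008]
[0.0338, -0.0135, 0.002, 0.0006, 0.0069, 0.0008]
[0.0338, -0.0135, 0.0022, 0.0006, 0.0069, 0.0008]
pos [535.6 145.5 194.9] yaw 0.0694 tilt [-0.0056 -0.0083 -0.9999] rv [0.006 0.069 0.008] F [ 2.5 -1.5  0.9] T [-0.18 -0.35  0.04] w 84.8 t 1.15
```

View pics/w1.png

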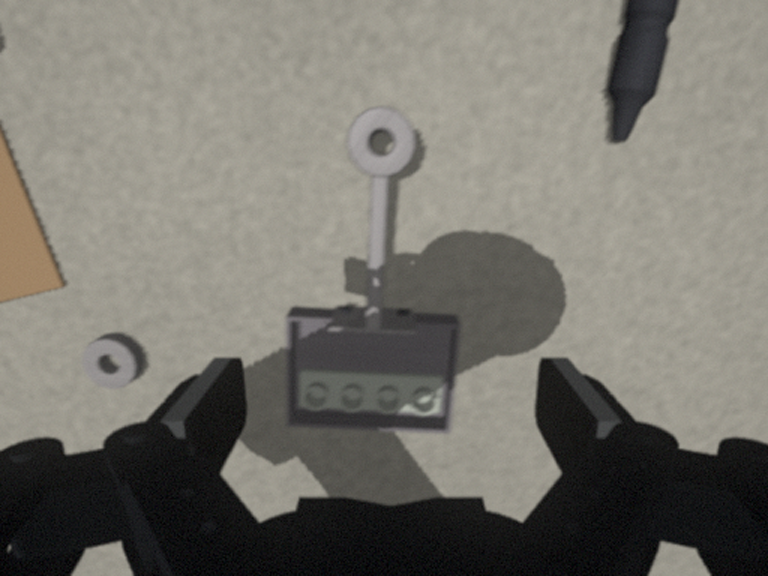

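The boss top is at (382,142), the arm runs down to (374,320), and the tray's near rim is at y≈315–430. Next I'll look at the collar key on the stand.

Request:
{"op": "play_rows", "data": {"series": [[0.042,0.005,0.002,0,0.009,0,0.085],[0.042,0.005,0.002,0,0.009,0,0.085],[0.042,0.005,0.002,0,0.009,0,0.085],[0.042,0.005,0.003,0,0.009,0,0.085],[0.042,0.005,0.003,0,0.009,0,0.085],[0.042,0.005,0.003,0,0.009,0,0.085],[0.04,0.005,0.003,0,0.009,0,0.085],[0.03,0.005,0.003,0,0.009,0,0.085],[0.01,0.003,0.001,0,0,0,0.085],[0,0,0,0,0,0,0.085]]}}

```text
clock: 2.15
position: [568.3, -201.5, 147.4]
ee_rot: [-0.502, 0.505, -0.501, 0.492]
contact_force: [-0.5, 0.6, -1.1]
gripper_width: 85.1
```

```bash
python3 - <<'E'
from h import *
d=load('pics/w1.png')
f=lambda u,v,z:at_z(d,((u+.5)/1.5-.5,(v+.5)/1.5-.5),z).round(1)
print(f(382,142,60),f(380,185,46),f(377,262,46),"corners",f(288,312,22),f(461,317,22),f(450,431,22),f(290,427,22))
d=save('wrist','pics/w2.png',s=1.5); plan([555,-192,150],0,2)
print(proj(d,[[653.5,-192,215],[653.5,-192,85]])*1.5)
E
```

```text
[601.  159.6  60. ] [576.8 159.2  46. ] [530.5 157.9  46. ] corners [485.8 216.   22. ] [490.8  98.3  22. ] [402.3  96.3  22. ] [397.2 213.1  22. ]
[-0.0043, -0.0012, -0.0067, 0.0068, -0.0055, 0.0037]
[-0.0044, -0.0012, -0.0067, 0.0068, -0.0055, 0.0037]
pos [ 568.4 -200.8  147.6] yaw -0.011 tilt [-0.0137 -0.0073 -0.9999] rv [ 0.014 -0.011  0.007] F [-0.3  0.4  0.4] T [-0.02 -0.03 -0.  ] w 84.9 t 2.2
[[313.72935932   2.04306865]
 [361.35812409  93.87642674]]
```

View pics/w2.png

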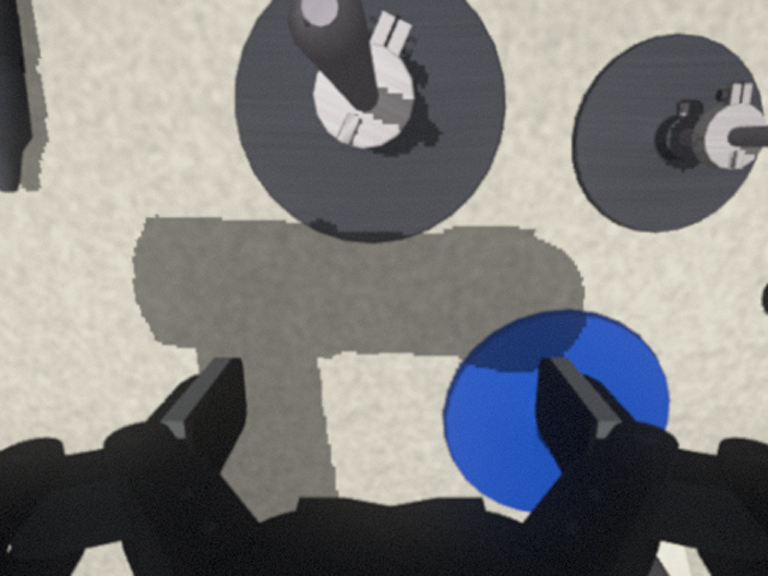

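The key is at about (350,127), toward −x and slightly +y. The lug is opposite at (391,34), and the rod tip is at (320,10).

```bash
python3 - <<'E'
from h import *
d=load('pics/w2.png'); im=d["color"][0:110,180:290,::-1]
cv2.imwrite('pics/c2.png',cv2.resize(im,None,fx=5.4,fy=5.4,interpolation=3))
E
```

```text
(no output)
```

View pics/c2.png

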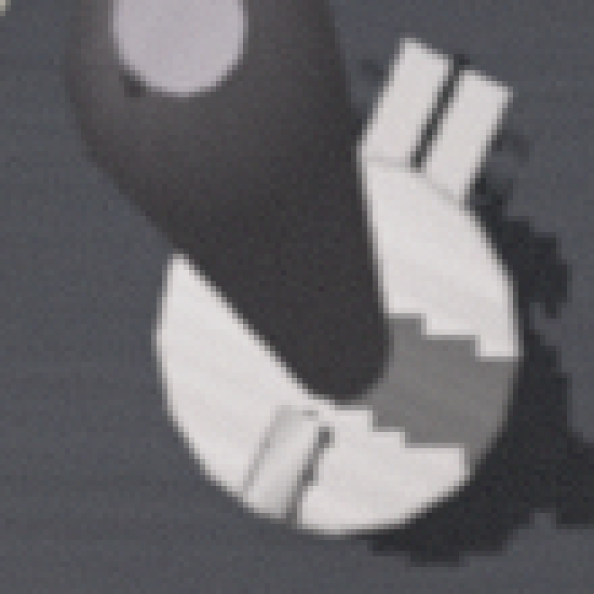

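```bash
python3 - <<'E'
from h import *
d=load('pics/w2.png')
C=lambda x,y:(180+(x+.5)/5.4-.5,(y+.5)/5.4-.5)
f=lambda x,y,z:at_z(d,C(x,y),z)
c=f(338,352,85); print("collar",c,"rim",[np.linalg.norm(f(*p,85)-c) for p in((157,340),(520,340),(335,533))])
print("tip",f(180,30,215))
s1,s2=f(462,60,85),f(418,165,85); v=s2-s1; print("slit ang",np.arctan2(v[1],v[0])-np.pi, s1,s2)
for a in(-.2,-.3,-.4,-.5):
    # own yaw a : key dir = -(cos a, sin a)
    u=-np.array([np.cos(a),np.sin(a),0]); n=np.array([-u[1],u[0],0]); 
    P=[c+u*r+n*w+[0,0,z] for r,w,z in((19,3,0),(19,-3,0),(9,3,0),(9,-3,0),(19,2,7),(19,-2,7),(9,2,7),(9,-2,7))]
    q=proj(d,P); print(a,((q-[180,0]+.5)*5.4).round().tolist())
E
```

```text
collar [ 652.27496628 -192.71908283   85.        ] rim [np.float64(19.668729884782685), np.float64(19.817977248005853), np.float64(19.073395514325135)]
tip [ 652.78616854 -192.73554165  215.        ]
slit ang -0.4380489683415525 [ 681.09602001 -206.42472327   85.        ] [ 670.96060312 -201.67730146   85.        ]
-0.2 [[335.0, 535.0], [282.0, 525.0], [351.0, 443.0], [297.0, 432.0], [323.0, 534.0], [287.0, 527.0], [339.0, 438.0], [302.0, 431.0]]
-0.3 [[318.0, 534.0], [266.0, 518.0], [343.0, 444.0], [290.0, 427.0], [306.0, 531.0], [270.0, 521.0], [331.0, 438.0], [294.0, 427.0]]
-0.4 [[301.0, 530.0], [251.0, 509.0], [334.0, 443.0], [283.0, 422.0], [288.0, 527.0], [253.0, 513.0], [322.0, 437.0], [287.0, 422.0]]
-0.5 [[285.0, 525.0], [236.0, 499.0], [325.0, 442.0], [277.0, 416.0], [271.0, 521.0], [238.0, 503.0], [313.0, 435.0], [280.0, 417.0]]
```

```bash
python3 -c "
from h import *
plan([526.5,157.3,110],0.033,9)"
```

```text
[-0.0398, 0.0039, -0.005, 0.0015, -0.0049, 0.0008]
[-0.0398, 0.004, -0.0048, 0.0015, -0.0049, 0.0008]
[-0.0398, 0.004, -0.0047, 0.0015, -0.0049, 0.0008]
[-0.0398, 0.004, -0.0045, 0.0015, -0.0049, 0.0008]
[-0.0398, 0.004, -0.0043, 0.0015, -0.0049, 0.0008]
[-0.0399, 0.0041, -0.0041, 0.0015, -0.0049, 0.0008]
[-0.0399, 0.0041, -0.0039, 0.0015, -0.0049, 0.0008]
[-0.0399, 0.0041, -0.0037, 0.0015, -0.0049, 0.0008]
[-0.0399, 0.0041, -0.0035, 0.0015, -0.0049, 0.0008]
pos [ 568.4 -200.8  147.6] yaw -0.011 tilt [-0.0137 -0.0073 -0.9999] rv [ 0.014 -0.044  0.007] F [-0.3  0.4  0.4] T [-0.02 -0.03 -0.  ] w 84.9 t 2.2
```

Request:
{"op": "play_rows", "data": {"series": [[-0.04,0.004,-0.005,0.002,-0.005,0.001,0.06],[-0.04,0.004,-0.005,0.002,-0.005,0.001,0.06],[-0.04,0.004,-0.005,0.002,-0.005,0.001,0.06],[-0.04,0.004,-0.0045,0.0015,-0.005,0.001,0.06],[-0.04,0.004,-0.004,0.0015,-0.005,0.001,0.06],[-0.04,0.004,-0.004,0.0015,-0.005,0.001,0.06],[-0.04,0.004,-0.004,0.0015,-0.005,0.001,0.06],[-0.04,0.004,-0.004,0.0015,-0.005,0.001,0.06],[-0.03,0.004,-0.003,0.0015,-0.005,0.001,0.06],[0,0,0,0,0,0,0.06]]}}

```text
clock: 3.2
position: [520.1, 175.7, 113.8]
ee_rot: [-0.509, 0.485, -0.487, 0.517]
contact_force: [0.2, -0.3, 0.5]
gripper_width: 60.0
```

```bash
python3 -c "
from h import *
plan([526.5,157.3,110],0.033,1)"
```

```text
[0.0188, 0.0038, 0.0053, -0.0104, 0.0211, -0.0056]
pos [520.1 175.7 113.8] yaw 0.0541 tilt [ 0.0102  0.0061 -0.9999] rv [-0.01   0.021 -0.006] F [ 0.2 -0.3  0.5] T [-0.06  0.03  0.07] w 60.0 t 3.2
```

Request:
{"op": "play_rows", "data": {"series": [[0.01,0.002,0.003,-0.005,0.011,-0.003,0.06],[0.008,0.002,0.002,-0.005,0.01,-0.003,0.06],[0,0,0,0,0,0,0.06],[0,0,0,0,0,0,0.06]]}}

```text
clock: 3.6
position: [525.2, 157.1, 110.4]
ee_rot: [0.509, -0.491, 0.492, -0.508]
contact_force: [0.7, -0.0, -0.6]
gripper_width: 59.6
```

```bash
python3 -c "
from h import *
d=save('wrist','pics/w3.png',s=1.5)
plan([526.5,157.3,110],0.033,1)"
```

```text
[-0.0003, 0.0003, 0.0014, 0.0005, 0.0007, 0.0007]
pos [525.1 157.  110.3] yaw 0.0337 tilt [-5.e-04 -7.e-04 -1.e+00] rv [0.    0.001 0.001] F [-0.3 -0.6 -0.2] T [-0.01 -0.01 -0.03] w 59.9 t 3.65
```

View pics/w3.png

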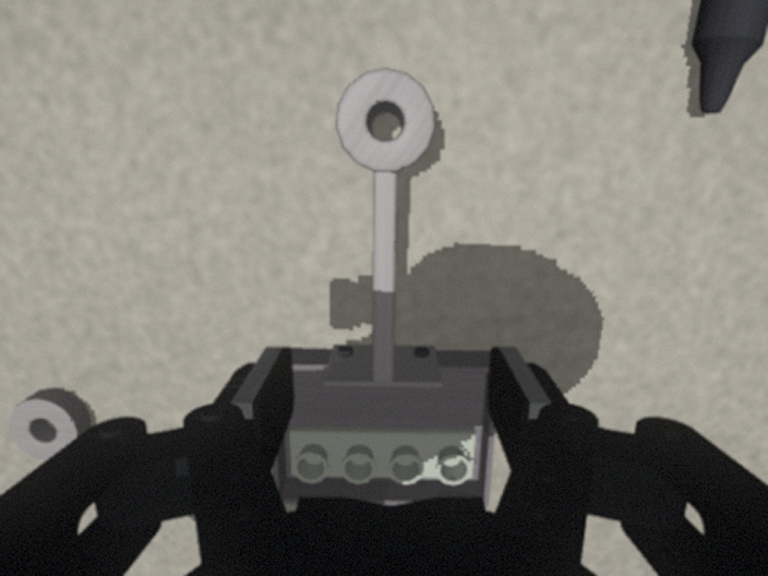

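Boss top is at (385.5,120), and the arm's centreline runs from (385.5,175) to (383.5,375), centred between the jaws.

```bash
python3 - <<'E'
from h import *
d=load('pics/w3.png')
f=lambda u,v,z:at_z(d,((u+.5)/1.5-.5,(v+.5)/1.5-.5),z).round(1)
b=f(385.5,119.5,60);a1=f(385.5,178,46);a2=f(383.5,375,46);print(b,a1,a2,(a1-a2)[1]/(a1-a2)[0])
plan([b[0]-75,b[1]-75*.03,15],0.033,5)
E
```

```text
[600.8 161.2  60. ] [578.5 160.7  46. ] [489.7 158.8  46. ] 0.021396396396396136
[-0.0004, 0.0191, 0.0002, 0.0001, 0.0001, 0.0001]
[-0.0004, 0.0191, 0.0002, 0.0001, 0.0001, 0.0001]
[-0.0004, 0.0191, 0.0002, 0.0001, 0.0001, 0.0001]
[-0.0004, 0.0191, 0.0002, 0.0001, 0.0001, 0.0001]
[-0.0004, 0.0191, 0.0002, 0.0001, 0.0001, 0.0001]
pos [525.1 157.  110.3] yaw 0.0337 tilt [-5.e-04 -7.e-04 -1.e+00] rv [0.    0.001 0.001] F [-0.3 -0.6 -0.2] T [-0.01 -0.01 -0.03] w 59.9 t 3.65
```

Request:
{"op": "play_rows", "data": {"series": [[-0.001,0.02,0.0005,0,0.005,0,0.06],[-0.001,0.02,0,0,0.004,0,0.06],[0,0.018,0,0,0,0,0.06],[0,0.014,0,0,0,0,0.06],[0,0.008,0,0,0,0,0.06],[0,0.003,0,0,0,0,0.06],[0,0,0,0,0,0,0.06],[0,0,0,0,0,0,0.06]]}}

```text
clock: 4.45
position: [528.9, 155.3, 27.1]
ee_rot: [-0.502, 0.495, -0.497, 0.506]
contact_force: [-0.0, -0.7, 0.2]
gripper_width: 60.2
```

```bash
python3 - <<'E'
from h import *
plan([525.8,159.4,15],0.024,1)
E
```

```text
[-0.0041, 0.012, -0.0031, -0.0051, -0.0076, -0.0019]
pos [528.9 155.3  27.1] yaw 0.0164 tilt [ 0.005  0.002 -1.   ] rv [-0.005 -0.008 -0.002] F [-0.  -0.7  0.2] T [ 0.   -0.01 -0.02] w 60.2 t 4.45
```

Request:
{"op": "play_rows", "data": {"series": [[-0.004,0.007,-0.003,-0.005,-0.0076,-0.002,0.06],[0,0.005,0,0,0,0,0.06],[0,0,0,0,0,0,0.06]]}}

```text
clock: 4.75
position: [526.6, 160.3, 15.7]
ee_rot: [-0.505, 0.493, -0.494, 0.507]
contact_force: [-1.0, -0.1, -0.7]
gripper_width: 60.1
```

```bash
python3 - <<'E'
from h import *
plan([525.8,159.4,15],0.024,1)
E
```

```text
[0.0009, 0.0007, -0.0008, -0.0027, 0.0009, -0.0016]
pos [526.6 160.3  15.7] yaw 0.0249 tilt [ 0.0026  0.0017 -1.    ] rv [-0.003  0.001 -0.002] F [-1.  -0.1 -0.7] T [-0.04 -0.01 -0.01] w 60.1 t 4.75
```

Close in steps.

Request:
{"op": "play_rows", "data": {"series": [[0.001,0.0005,0,-0.002,0,-0.001,0.03],[0,0,0,0,0,0,0.02],[0,0,0,0,0,0,0.01],[0,0,0,0,0,0,0.0],[0,0,0,0,0,0,0.0],[0,0,0,0,0,0,0.0],[0,0,0,0,0,0,0.0]]}}

```text
clock: 5.45
position: [526.8, 159.6, 15.5]
ee_rot: [-0.506, 0.494, -0.494, 0.507]
contact_force: [0.5, 1.6, 0.5]
gripper_width: 9.1
```

```bash
python3 - <<'E'
from h import *
plan([525.8,159.4,15],0.024,1)
E
```

```text
[0.0002, 0.0005, -0.001, -0.0011, 0.0015, -0.0008]
pos [526.8 159.6  15.5] yaw 0.0255 tilt [ 1.1e-03  8.0e-04 -1.0e+00] rv [-0.001  0.002 -0.001] F [0.5 1.6 0.5] T [ 0.04 -0.01 -0.01] w 9.1 t 5.45
```

Request:
{"op": "play_rows", "data": {"series": [[0,-0.008,0,0,0,0,0.0],[0,-0.016,0,0,0,0,0.0],[0,-0.025,0,0,0,0,0.0],[0,-0.03,0,0,0,0,0.0],[0,-0.03,0,0,0,0,0.0],[0,-0.03,0,0,0,0,0.0],[0,-0.03,0,0,0,0,0.0],[0,-0.03,0,0,0,0,0.0],[0,-0.02,0,0,0,0,0.0],[0,-0.01,0,0,0,0,0.0]]}}

```text
clock: 6.45
position: [519.6, 155.7, 247.7]
ee_rot: [0.512, -0.499, 0.491, -0.498]
contact_force: [-0.2, 1.2, -3.6]
gripper_width: 9.3
```

```bash
python3 - <<'E'
from h import *
plan([585.6,-161.2,256],-0.44,14)
E
```

```text
[0.0227, -0.0005, 0.0043, 0.0014, 0.0328, 0.0008]
[0.0226, -0.0006, 0.005, 0.0014, 0.0328, 0.0008]
[0.0224, -0.0006, 0.0057, 0.0014, 0.0328, 0.0008]
[0.0222, -0.0006, 0.0065, 0.0014, 0.0328, 0.0008]
[0.022, -0.0006, 0.0072, 0.0014, 0.0328, 0.0008]
[0.0217, -0.0006, 0.0079, 0.0014, 0.0328, 0.0008]
[0.0215, -0.0006, 0.0086, 0.0014, 0.0328, 0.0008]
[0.0212, -0.0006, 0.0093, 0.0014, 0.0328, 0.0008]
[0.0208, -0.0006, 0.01, 0.0014, 0.0328, 0.0008]
[0.0205, -0.0006, 0.0107, 0.0014, 0.0328, 0.0008]
[0.0201, -0.0006, 0.0114, 0.0014, 0.0328, 0.0008]
[0.0198, -0.0006, 0.012, 0.0014, 0.0328, 0.0008]
[0.0193, -0.0006, 0.0127, 0.0014, 0.0328, 0.0008]
[0.0189, -0.0006, 0.0133, 0.0014, 0.0328, 0.0008]
pos [519.6 155.7 247.7] yaw 0.0198 tilt [-0.0206 -0.0065 -0.9998] rv [0.019 0.46  0.011] F [-0.2  1.2 -3.6] T [ 0.06 -0.11  0.08] w 9.3 t 6.45
```

Request:
{"op": "play_rows", "data": {"series": [[0.012,-0.001,0.002,0.002,0.03,0.001,0.0],[0.022,-0.001,0.005,0.0015,0.033,0.001,0.0],[0.023,-0.001,0.006,0.0015,0.033,0.001,0.0],[0.023,0,0.0065,0.0015,0.033,0.001,0.0],[0.022,0,0.007,0.0015,0.033,0.001,0.0],[0.022,0,0.008,0.0015,0.033,0.001,0.0],[0.022,0,0.0085,0.0015,0.033,0.001,0.0],[0.022,0,0.009,0.0015,0.033,0.001,0.0],[0.021,0,0.01,0.0015,0.033,0.001,0.0],[0.02,0,0.01,0.0015,0.033,0.001,0.0]]}}

```text
clock: 7.45
position: [552.0, -74.1, 236.1]
ee_rot: [-0.42, 0.582, -0.568, 0.402]
contact_force: [0.4, 0.8, -3.4]
gripper_width: 9.2
```

```bash
python3 - <<'E'
from h import *
plan([585.6,-161.2,256],-0.44,5)
E
```

```text
[0.0143, -0.0042, 0.0119, 0.0061, 0.022, 0.0024]
[0.0141, -0.0042, 0.0122, 0.0061, 0.022, 0.0024]
[0.0138, -0.0041, 0.0126, 0.0061, 0.022, 0.0024]
[0.0135, -0.0041, 0.0129, 0.0061, 0.022, 0.0024]
[0.0132, -0.004, 0.0132, 0.0061, 0.022, 0.0024]
pos [552.  -74.1 236.1] yaw -0.3303 tilt [-3.300e-02  3.000e-04 -9.995e-01] rv [0.031 0.11  0.012] F [ 0.4  0.8 -3.4] T [ 0.05 -0.21  0.  ] w 9.2 t 7.45
```

Request:
{"op": "play_rows", "data": {"series": [[0,-0.015,0,0.01,0.02,0.004,0.0],[0,-0.015,0,0.01,0.02,0.004,0.0],[0,-0.008,0,0.01,0.02,0.004,0.0],[0,0,0,0,0,0,0.0]]}}

```text
clock: 7.85
position: [550.0, -77.4, 271.7]
ee_rot: [-0.393, 0.592, -0.588, 0.388]
contact_force: [0.1, 0.8, -3.8]
gripper_width: 9.0
```

```bash
python3 - <<'E'
from h import *
plan([585.6,-161.2,262],-0.44,5)
E
```

```text
[0.0126, 0.0019, 0.0131, 0.0017, 0.0077, 0.0006]
[0.0125, 0.0019, 0.0132, 0.0017, 0.0077, 0.0006]
[0.0124, 0.0019, 0.0133, 0.0017, 0.0077, 0.0006]
[0.0123, 0.0019, 0.0134, 0.0017, 0.0077, 0.0006]
[0.0122, 0.0019, 0.0135, 0.0017, 0.0077, 0.0006]
pos [550.  -77.4 271.7] yaw -0.4018 tilt [-8.8e-03  9.0e-04 -1.0e+00] rv [0.008 0.038 0.003] F [ 0.1  0.8 -3.8] T [ 0.05 -0.07  0.07] w 9.0 t 7.85
```

Request:
{"op": "play_rows", "data": {"series": [[0.012,0.001,0.013,0.002,0.008,0,0.0],[0.0125,0.001,0.013,0.002,0.008,0,0.0],[0.0125,0.001,0.013,0.002,0.008,0,0.0],[0.0125,0.001,0.013,0.002,0.008,0,0.0],[0.01,0,0.011,0.001,0.006,0,0.0],[0.003,0,0.003,0,0,0,0.0],[0,0,0,0,0,0,0.0]]}}

```text
clock: 8.55
position: [586.4, -163.8, 266.0]
ee_rot: [-0.38, 0.597, -0.597, 0.379]
contact_force: [0.3, 0.9, -3.6]
gripper_width: 9.1
```

```bash
python3 - <<'E'
from h import *
plan([585.6,-161.2,262],-0.44,1)
E
```

```text
[-0.002, 0.004, -0.0019, 0.0015, 0.0013, 0.0015]
pos [ 586.4 -163.8  266. ] yaw -0.4387 tilt [-2.e-03 -7.e-04 -1.e+00] rv [0.001 0.001 0.001] F [ 0.3  0.9 -3.6] T [0.02 0.   0.03] w 9.1 t 8.55
```

Request:
{"op": "play_rows", "data": {"series": [[-0.002,0.003,-0.002,0.001,0.001,0.001,0.0],[0,0,0,0,0,0,0.0],[0,0,0,0,0,0,0.0]]}}

```text
clock: 8.85
position: [584.9, -160.0, 262.4]
ee_rot: [-0.38, 0.597, -0.596, 0.379]
contact_force: [-0.8, 0.4, -4.1]
gripper_width: 9.3
```

```bash
python3 - <<'E'
from h import *
d=save('wrist','pics/w4.png')
im=d["color"][0:230,150:380,::-1]; cv2.imwrite('pics/c4.png',cv2.resize(im,None,fx=2.6,fy=2.6,interpolation=3))
plan([585.6,-161.2,262],-0.44,1)
print((proj(d,[[652.5,-192.7,215]])-[150,0])*2.6)
E
```

```text
[0.0008, 0.0004, 0.0013, 0.0019, 0.001, 0.0001]
pos [ 584.8 -159.9  262.4] yaw -0.439 tilt [-1.8e-03  8.0e-04 -1.0e+00] rv [0.002 0.001 0.   ] F [ 0.2 -0.  -3.8] T [ 0.03  0.06 -0.02] w 9.1 t 8.9
[[285.33550458 210.13496564]]
```

View pics/c4.png

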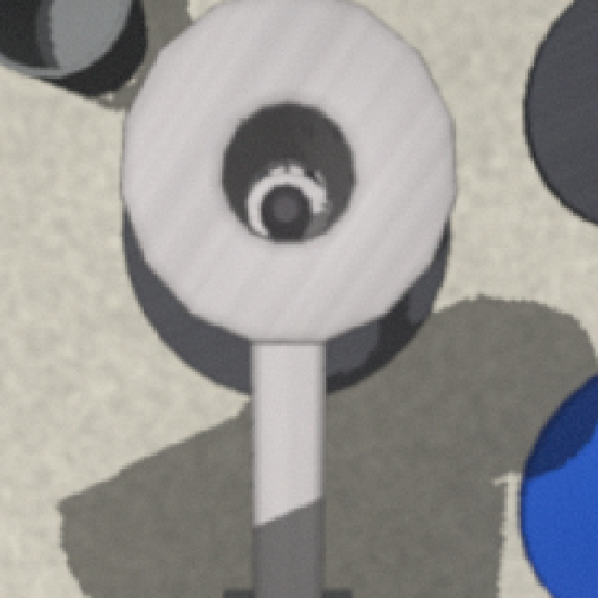

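The rod tip shows through the bore at (286,208), with the bore's top centred at (289,172) and its lower opening at about (288,205). That's nearly concentric.

```bash
python3 - <<'E'
from h import *
d=load('pics/w4.png')
C=lambda x,y:(150+(x+.5)/2.6-.5,(y+.5)/2.6-.5)
t=at_z(d,C(286,208),215); b=at_z(d,C(289,172),306.9); b2=at_z(d,C(289,170),306.9)
print("tip",t,"boss",b,b2, "r",np.linalg.norm(at_z(d,C(354,172),306.9)-b))
bb=b.copy(); bb[2]=246.9; q=(proj(d,[bb,bb+[7,0,0],bb+[0,7,0]])-[150,0]+.5)*2.6; print("bottom proj",q)
a=at_z(d,C(288,345),293); a2=at_z(d,C(288,515),293); print("arm yaw",np.arctan2(*(a-a2)[[1,0]]),a2)
w=b-t; print("shift world needed",-w[:2])
E
```

```text
tip [ 653.05271324 -192.92774447  215.        ] boss [ 651.61553756 -192.72713291  306.9       ] [ 651.80176809 -192.81440959  306.9       ] r 7.059396314402651
bottom proj [[288.72541062 206.17682533]
 [271.74118441 168.2914187 ]
 [253.0503446  223.71489224]]
arm yaw -0.4385197278401634 [ 612.61600627 -174.33479267  293.        ]
shift world needed [ 1.43717568 -0.20061156]
```

Request:
{"op": "play_rows", "data": {"series": [[-0.0005,0.004,0.001,0.002,0.001,0,0.0],[0,0.007,0,0,0,0,0.0],[0,0.007,0,0,0,0,0.0],[0,0.005,0,0,0,0,0.0],[0,0,0,0,0,0,0.0],[0,0,0,0,0,0,0.0]]}}

```text
clock: 9.5
position: [585.6, -158.8, 237.1]
ee_rot: [-0.379, 0.597, -0.597, 0.379]
contact_force: [-0.1, 0.5, -4.3]
gripper_width: 9.0
```

```bash
python3 - <<'E'
from h import *
plan([585.9,-159.9,220],-0.44,4)
E
```

```text
[0.0002, 0.0043, 0.0002, 0.0001, 0.0004, 0.0]
[0.0002, 0.0043, 0.0002, 0.0001, 0.0004, 0.0]
[0.0002, 0.0043, 0.0002, 0.0001, 0.0004, 0.0]
[0.0002, 0.0043, 0.0002, 0.0001, 0.0004, 0.0]
pos [ 585.6 -158.8  237.1] yaw -0.4386 tilt [-5.e-04  1.e-04 -1.e+00] rv [0.    0.001 0.   ] F [-0.1  0.5 -4.3] T [-0.03 -0.07 -0.06] w 9.0 t 9.5
```

Request:
{"op": "play_rows", "data": {"series": [[0.0009,0.001,0.0006,0,0.001,0,0.0],[0,0.005,0,0,0,0,0.0],[0.0002,0.005,0,0,0,0,0.0],[0.0002,0.005,0,0,0,0,0.0],[0,0.004,0,0,0,0,0.0],[0,0,0,0,0,0,0.0]]}}

```text
clock: 10.1
position: [585.7, -160.6, 215.5]
ee_rot: [-0.379, 0.597, -0.597, 0.379]
contact_force: [-0.5, 0.0, -3.1]
gripper_width: 9.0
```

```bash
python3 - <<'E'
from h import *
d=save('wrist','pics/w5.png')
im=d["color"][0:120,200:320,::-1]; cv2.imwrite('pics/c5.png',cv2.resize(im,None,fx=5,fy=5,interpolation=3))
plan([585.9,-159.9,190],-0.44,6)
E
```

```text
[-0.0001, 0.0043, -0.0001, -0.0001, 0.0, -0.0]
[-0.0001, 0.0043, -0.0001, -0.0001, 0.0, -0.0]
[-0.0001, 0.0043, -0.0001, -0.0001, 0.0, -0.0]
[-0.0001, 0.0043, -0.0001, -0.0001, 0.0, -0.0]
[-0.0001, 0.0043, -0.0001, -0.0001, 0.0, -0.0]
[-0.0001, 0.0043, -0.0001, -0.0001, 0.0, -0.0]
pos [ 585.9 -160.6  215.9] yaw -0.4399 tilt [ 5.e-04 -1.e-04 -1.e+00] rv [-0.001  0.    -0.   ] F [-0.9 -0.4 -3.8] T [-0.02 -0.01  0.04] w 9.3 t 10.15
```

View pics/c5.png

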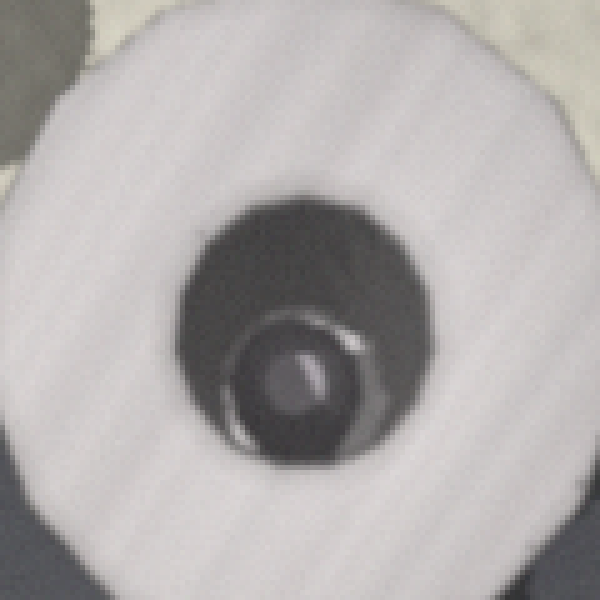

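The rod is inside the bore, about 0.7 mm toward tool −x of centre (rod centre x≈298, opening 307), and there's no contact force. I'll correct that and go on down.

Request:
{"op": "play_rows", "data": {"series": [[-0.0008,0.001,0,0,0,0,0.0],[0,0.005,0,0,0,0,0.0],[0.0001,0.006,0.0001,0,0,0,0.0],[0.0001,0.006,0.0001,0,0,0,0.0],[0,0.004,0,0,0,0,0.0],[0,0,0,0,0,0,0.0]]}}

```text
clock: 10.75
position: [586.5, -160.2, 192.2]
ee_rot: [0.379, -0.597, 0.597, -0.379]
contact_force: [-0.2, 0.3, -4.0]
gripper_width: 9.2
```

```bash
python3 - <<'E'
from h import *
plan([586.1,-160,170],-0.44,4)
E
```

```text
[0.0, 0.0055, -0.0001, -0.0003, 0.0, -0.0001]
[0.0, 0.0055, -0.0001, -0.0003, 0.0, -0.0001]
[0.0, 0.0055, -0.0001, -0.0003, 0.0, -0.0001]
[0.0, 0.0055, -0.0001, -0.0003, 0.0, -0.0001]
pos [ 586.5 -160.2  192.2] yaw -0.4398 tilt [ 1.1e-03 -2.0e-04 -1.0e+00] rv [-0.001  0.    -0.   ] F [-0.2  0.3 -4. ] T [-0.02 -0.01 -0.06] w 9.2 t 10.75
```

Request:
{"op": "play_rows", "data": {"series": [[0,0.003,-0.0004,-0.001,0,0,0.0],[0,0.006,0,0,0,0,0.0],[0,0.006,0,0,0,0,0.0],[0.0001,0.006,0,0,0,0,0.0],[0,0.006,0,0,0,0,0.0],[0,0.004,0,0,0,0,0.0],[0,0,0,0,0,0,0.0]]}}

```text
clock: 11.45
position: [586.1, -160.1, 158.1]
ee_rot: [-0.379, 0.597, -0.597, 0.379]
contact_force: [0.5, -0.1, -3.7]
gripper_width: 9.1
```

```bash
python3 - <<'E'
from h import *
plan([586.1,-160,140],-0.44,4)
E
```

```text
[-0.0, 0.0045, -0.0, 0.0001, 0.0, -0.0]
[-0.0, 0.0045, -0.0, 0.0001, 0.0, -0.0]
[-0.0, 0.0045, -0.0, 0.0001, 0.0, -0.0]
[-0.0, 0.0045, -0.0, 0.0001, 0.0, -0.0]
pos [ 586.1 -160.1  158.1] yaw -0.4399 tilt [-3.e-04  2.e-04 -1.e+00] rv [ 0.  0. -0.] F [ 0.5 -0.1 -3.7] T [-0.02  0.04  0.01] w 9.1 t 11.45
```

Request:
{"op": "play_rows", "data": {"series": [[0,0.004,0,0,0,0,0.0],[0,0.007,0,0,0,0,0.0],[0,0.007,0,0,0,0,0.0],[0,0.007,0,0,0,0,0.0],[0,0.007,0,0,0,0,0.0],[0,0.006,0,0,0,0,0.0],[0,0.004,0,0,0,0,0.0],[0,0,0,0,0,0,0.0]]}}

```text
clock: 12.25
position: [586.3, -160.2, 112.3]
ee_rot: [-0.379, 0.597, -0.597, 0.379]
contact_force: [0.6, 0.1, -3.4]
gripper_width: 9.3
```

```bash
python3 - <<'E'
from h import *
plan([586.1,-160,101],-0.44,4)
E
```

```text
[-0.0, 0.0028, -0.0001, 0.0001, 0.0001, 0.0001]
[-0.0, 0.0028, -0.0001, 0.0001, 0.0001, 0.0001]
[-0.0, 0.0028, -0.0001, 0.0001, 0.0001, 0.0001]
[-0.0, 0.0028, -0.0001, 0.0001, 0.0001, 0.0001]
pos [ 586.3 -160.2  112.3] yaw -0.4397 tilt [-3.e-04 -1.e-04 -1.e+00] rv [0. 0. 0.] F [ 0.6  0.1 -3.4] T [ 0.05  0.02 -0.02] w 9.3 t 12.25
```

Now past key height, slowly.

Request:
{"op": "play_rows", "data": {"series": [[0,0.002,0,0,0,0,0.0],[0,0.002,0,0,0,0,0.0],[0,0.002,0,0,0,0,0.0],[0,0.0015,0,0,0,0,0.0],[0,0,0,0,0,0,0.0]]}}

```text
clock: 12.75
position: [587.1, -160.3, 105.0]
ee_rot: [0.379, -0.596, 0.597, -0.379]
contact_force: [0.1, -0.3, -2.9]
gripper_width: 9.4
```

```bash
python3 - <<'E'
from h import *
plan([586.1,-160,101],-0.44,4)
E
```

```text
[0.0, 0.001, -0.0003, -0.0004, 0.0001, -0.0001]
[0.0, 0.001, -0.0003, -0.0004, 0.0001, -0.0001]
[0.0, 0.001, -0.0003, -0.0004, 0.0001, -0.0001]
[0.0, 0.001, -0.0003, -0.0004, 0.0001, -0.0001]
pos [ 587.1 -160.3  105. ] yaw -0.4394 tilt [ 1.7e-03 -5.0e-04 -1.0e+00] rv [-0.002  0.001 -0.   ] F [ 0.1 -0.3 -2.9] T [-0.05  0.    0.02] w 9.4 t 12.75
```

Underside is at about 89.5, below the key top at 92, with no force, so the key is in the slot. I'll go on to contact.

Request:
{"op": "play_rows", "data": {"series": [[0,0.0015,-0.0008,-0.0015,0,0,0.0],[0,0.0015,0,0,0,0,0.0],[0,0.001,0,0,0,0,0.0],[0,0.001,0,0,0,0,0.0],[0,0,0,0,0,0,0.0]]}}

```text
clock: 13.25
position: [586.7, -160.0, 100.5]
ee_rot: [0.379, -0.597, 0.597, -0.38]
contact_force: [-0.1, 0.8, -3.3]
gripper_width: 9.3
```

```bash
python3 - <<'E'
from h import *
plan([586.1,-160,101],-0.44,4)
E
```

```text
[0.0001, -0.0001, -0.0001, -0.0003, 0.0002, -0.0001]
[0.0001, -0.0001, -0.0001, -0.0003, 0.0002, -0.0001]
[0.0001, -0.0001, -0.0001, -0.0003, 0.0002, -0.0001]
[0.0001, -0.0001, -0.0001, -0.0003, 0.0002, -0.0001]
pos [ 586.7 -160.   100.5] yaw -0.4391 tilt [ 1.4e-03 -1.0e-04 -1.0e+00] rv [-0.001  0.001 -0.001] F [-0.1  0.8 -3.3] T [-0.03  0.02  0.03] w 9.3 t 13.25
```

Request:
{"op": "play_rows", "data": {"series": [[0,0.001,-0.0004,-0.001,0,0,0.0],[0,0.001,0,0,0,0,0.0],[0,0.0005,0,0,0,0,0.0],[0,0,0,0,0,0,0.0]]}}

```text
clock: 13.65
position: [586.7, -160.0, 100.3]
ee_rot: [0.379, -0.596, 0.597, -0.38]
contact_force: [-1.1, -0.4, -1.4]
gripper_width: 9.3
```

```bash
python3 - <<'E'
from h import *
plan([586.1,-160,101],-0.44,4)
E
```

```text
[0.0001, -0.0002, -0.0001, -0.0006, 0.0004, -0.0002]
[0.0001, -0.0002, -0.0001, -0.0006, 0.0004, -0.0002]
[0.0001, -0.0002, -0.0001, -0.0006, 0.0004, -0.0002]
[0.0001, -0.0002, -0.0001, -0.0006, 0.0004, -0.0002]
pos [ 586.7 -160.   100.3] yaw -0.4385 tilt [ 2.5e-03 -4.0e-04 -1.0e+00] rv [-0.002  0.001 -0.001] F [-1.1 -0.4 -1.4] T [-0.03  0.16  0.02] w 9.3 t 13.65
```

Request:
{"op": "play_rows", "data": {"series": [[0,0.0015,0,0,0,0,0.0],[0,0.0015,0,0,0,0,0.0]]}}

```text
clock: 13.85
position: [586.7, -160.0, 99.5]
ee_rot: [0.379, -0.596, 0.598, -0.38]
contact_force: [-6.2, 2.4, 9.8]
gripper_width: 8.9
```

```bash
python3 - <<'E'
from h import *
plan([586.1,-160,101],-0.44,4)
d=save('scene','pics/s2.png',crop=(160,140,360,290),s=3.9)
E
```

```text
[0.0001, -0.0004, -0.0001, -0.0008, 0.0006, -0.0001]
[0.0001, -0.0004, -0.0001, -0.0008, 0.0006, -0.0001]
[0.0001, -0.0004, -0.0001, -0.0008, 0.0006, -0.0001]
[0.0001, -0.0004, -0.0001, -0.0008, 0.0006, -0.0001]
pos [ 586.7 -160.    99.5] yaw -0.4376 tilt [ 0.003  -0.0012 -1.    ] rv [-0.003  0.002 -0.   ] F [-6.2  2.4  9.8] T [ 0.5   1.3  -0.03] w 8.9 t 13.85
```

View pics/s2.png

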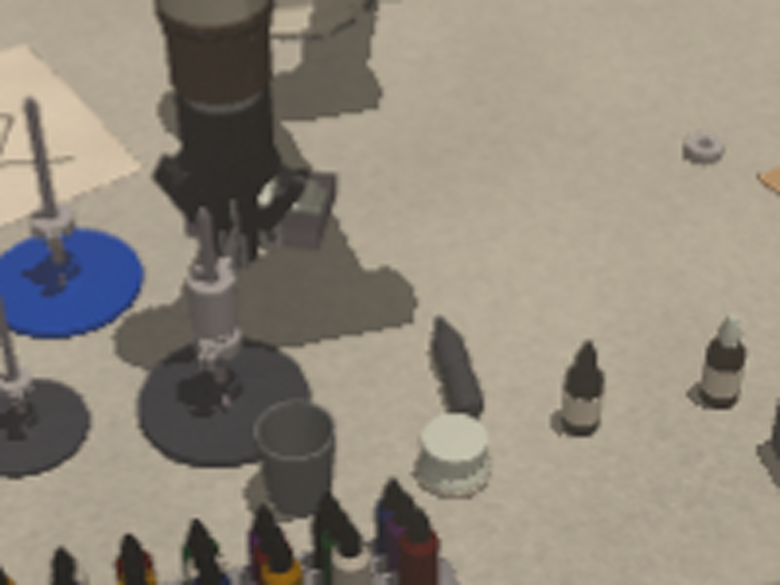

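The boss sits on the collar: motion stopped at the expected height and the force reversed to +10 N. I'll ease the load and release gently.

Request:
{"op": "play_rows", "data": {"series": [[0,-0.0005,0,0,0,0,0.0],[0,0,0,0,0,0,0.012],[0,0,0,0,0,0,0.016],[0,0,0,0,0,0,0.022],[0,0,0,0,0,0,0.035],[0,0,0,0,0,0,0.045],[0,0,0,0,0,0,0.05],[0,0,0,0,0,0,0.05]]}}

```text
clock: 14.7
position: [589.1, -160.4, 100.1]
ee_rot: [0.378, -0.594, 0.599, -0.382]
contact_force: [-0.3, -0.0, -0.4]
gripper_width: 50.1
```

```bash
python3 - <<'E'
from h import *
plan([586.7,-160,250],-0.44,8)
E
```

```text
[0.0001, -0.0187, -0.0001, -0.001, 0.0004, -0.0002]
[0.0001, -0.0187, -0.0002, -0.001, 0.0004, -0.0002]
[0.0001, -0.0187, -0.0002, -0.001, 0.0004, -0.0002]
[0.0001, -0.0187, -0.0002, -0.001, 0.0004, -0.0002]
[0.0001, -0.0187, -0.0002, -0.001, 0.0004, -0.0002]
[0.0001, -0.0187, -0.0002, -0.001, 0.0004, -0.0002]
[0.0001, -0.0187, -0.0003, -0.001, 0.0004, -0.0002]
[0.0001, -0.0187, -0.0003, -0.001, 0.0004, -0.0002]
pos [ 589.1 -160.4  100.1] yaw -0.4369 tilt [ 0.0079 -0.002  -1.    ] rv [-0.008  0.003 -0.002] F [-0.3 -0.  -0.4] T [ 0.06 -0.04  0.01] w 50.1 t 14.7
```

Request:
{"op": "play_rows", "data": {"series": [[0,-0.008,-0.001,-0.003,0,0,0.05],[0,-0.016,0,-0.002,0,0,0.05],[0,-0.018,0,0,0,0,0.05],[0,-0.018,0,0,0,0,0.05],[0,-0.02,0,0,0,0,0.05],[0,-0.025,0,0,0,0,0.05],[0,-0.025,-0.005,0,0,0,0.05],[0,-0.02,-0.01,0,0,0,0.05],[0,-0.01,0,0,0,0,0.05],[0,0,0,0,0,0,0.05]]}}

```text
clock: 15.7
position: [573.3, -153.7, 271.2]
ee_rot: [0.378, -0.595, 0.597, -0.381]
contact_force: [0.2, -1.1, 0.3]
gripper_width: 49.7
```

```bash
python3 - <<'E'
from h import *
plan([586.7,-160,250],-0.44,1)
d=save('wrist','pics/w6.png',s=1.5)
s=save('scene','pics/s3.png',crop=(160,130,290,260),s=4.6)
i=cv2.imread('pics/w6.png'); i=cv2.resize(i,None,fx=.55,fy=.55); j=cv2.resize(cv2.imread('pics/s3.png'),(376,376)); o=np.zeros((376,800,3),np.uint8); o[:i.shape[0],:i.shape[1]]=i; o[:,424:]=j
cv2.imwrite('pics/f.png',o)
E
```

```text
[0.0001, 0.0213, 0.0147, -0.0046, 0.0034, -0.0018]
pos [ 573.3 -153.7  271.2] yaw -0.4366 tilt [ 4.9e-03 -3.0e-04 -1.0e+00] rv [-0.005  0.003 -0.002] F [ 0.2 -1.1  0.3] T [-0.   -0.02 -0.01] w 49.7 t 15.7
```

View pics/f.png

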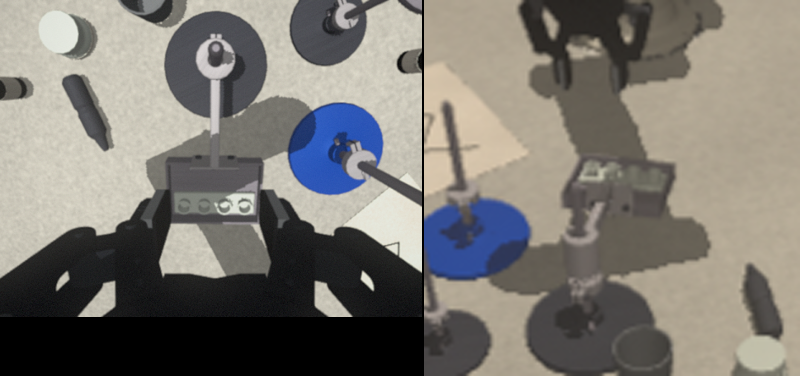

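Request:
{"op": "play_rows", "data": {"series": [[0,0,0,0,0,0,0.05],[0,0,0,0,0,0,0.05],[0,0,0,0,0,0,0.05]]}}

```text
clock: 16.1
position: [571.6, -153.6, 265.0]
ee_rot: [-0.381, 0.598, -0.595, 0.378]
contact_force: [0.3, 0.4, 0.1]
gripper_width: 50.2
```

```bash
python3 -c "
from h import *
plan([586.7,-160,250],-0.44,1)
print(job_done())"
```

```text
[-0.0006, 0.0149, 0.0165, 0.0058, 0.0025, 0.0015]
pos [ 571.6 -153.6  265. ] yaw -0.4376 tilt [-0.0059  0.0011 -1.    ] rv [0.006 0.002 0.002] F [0.3 0.4 0.1] T [-0.01  0.01  0.03] w 50.2 t 16.1
the job is handed in; nothing more can be done
None
```

The ink tray is on the larger dark-grey stand, with its boss home on the collar. I let go, raised the arm clear and handed the job in at 16.1 s of the 64 s allowed.

- **Key and slot:** I found the key's angle from the wrist camera (own yaw about -0.44 rad) and turned the tray to match before lowering. The underside passed the key top at 92 mm with no rise in force, so no searching turn was needed.
- **Seating:** The descent stopped with the tool at about 100.3 mm, against 100.5 mm expected for the boss on the collar. A light extra push raised the force to about 10 N and moved the tool only 0.8 mm further.
- **After release:** The last pictures show the tray staying on the rod with its arm along the key direction. In the part of the table they cover, nothing else looked moved. The tool force was about zero and the gripper was touching nothing.
- **Not checked:** I did not measure the boss height by camera after release, so the home position rests on the tool height and force readings. No checks failed or disagreed beyond 1–2 mm of camera scatter. The one larger outlier was a rough early reading of the rod tip from the scene camera, about 15 mm off, which I didn't use.

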